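Brake the slide cabinet, shut its drawer, free it again

TASK

The slide cabinet on the roller base is about to be wheeled to the next microscope, but its top drawer stands open. Press the floor-lock pedal down until it locks and lean on it gently for a second at the bottom, push the top drawer home past its catch and lean on it gently for a second so that it beds in, then flick the pedal back up so that the cabinet is free to roll. Keep the cabinet where it stands, force neither pedal nor drawer, and leave the things around it alone.

Things in the scene. Friction and masses are not known exactly. Their poses are not given: they have to be found in the camera images.
- base (a point): Roller base with slide cabinet, one piece of 11 kg. Point on the bench under its middle; x runs from the drawer end to the pedal end and is the line the castors roll along, z up. Dark steel deck 320 (x) x 200 mm, top 70 mm high, its edges turned up 10 mm, on four 50 mm castors. With the lock up it rolls at about 4 N; locked it holds against some 30 N, then slips.
- cabinet_top (a point): Middle of the top of the light grey steel cabinet on the base, 300 (x) x 184 (y) x 120 mm; 190 mm above the bench, right above base, same axes. Its two drawers open towards -x; its edge at that end is the plane x = -150 mm.
- drawer_pull (a point): Middle of the flat outer face of the top drawer's steel cup pull, 60 mm wide (y), 22 mm high, 16 mm out from the drawer's front; 158 mm above the bench, axes as base. Fully home, the drawer's front is flush with the cabinet's edge and this point is at x = -166 mm, y = 0 of base. The lower drawer (shut) has the same pull 57 mm lower.
- drawer (a joint): How far the top drawer stands out, m: 0 fully home on its hard stop. Starts 30 to 75 mm out, runs easily (2 N) to the last 7 mm, where a sprung catch resists with 12 to 18 N until 2 to 4 mm before home, then pulls the drawer in and holds it. To bed it in, keep 5 N or more on the front at the stop for half a second; more than 32 N on it is forcing it.
- pedal_hinge (a point): Axis of the lock pedal, along y, at the +x end of the base: x = 205 mm, y = 0 of base, 52 mm above the bench. This point's x axis runs along the pedal from hinge to tip and turns with it. Right below it a rubber foot 34 mm across comes down on the bench as the pedal is pressed.
- tread_top (a point): Middle of the top face of the pedal's rubber tread, 64 mm from the hinge along the pedal, 6.5 mm above the pedal's middle plane; axes as pedal_hinge. The tread is 30 mm long, 22 mm wide, 4 mm thick, on the pedal's end plate.
- pedal (a joint): Pedal angle, rad: 0 raised, 30 degrees above level, sprung up (lock off); grows as pressed, to a hard stop at 0.80, 16 degrees below level. Resistance at the tread peaks at 10 to 15 N near 0.5; past 0.70 it is over centre, goes to the stop and stays: locked. Lean on the tread there with 6 N or more for half a second; over 35 N is forcing it. Lifting it takes 8 to 12 N; below 0.6 it springs up.
- tread: The rubber tread as a separate part; origin at the pedal's hinge, axes as pedal_hinge.
- oil_bottle_mid (a point): Bystander, half-way up: small amber bottle standing on the bench, 36 mm across, 75 mm high.
- objective_mid (a point): Bystander, half-way up: steel microscope objective standing on the bench, 33 mm across, 56 mm high, stepped and narrower towards the top.
- slide_box_mid (a point): Bystander, half-way up: closed grey plastic slide box, 85 x 100 mm, 34 mm high.
- plate_mid (a point): Middle of the pedal's steel end plate, 64 mm from the hinge, in the pedal's middle plane; axes as pedal_hinge. The plate is 36 mm long (46 to 82 mm from the hinge), 32 mm wide, 5 mm thick, 5 mm wider than the tread on each side; the tongue to the hinge is 16 mm wide. Free at both sides and below: locked, its underside is about 30 mm above the bench.
- drawer_front: The top drawer's steel front with its pull, one part: panel 172 x 48 mm, 12 mm thick; behind it a tray 270 mm long with rows of glass slides. Origin at base when the drawer is home; it moves with the drawer, same axes.

How it is judged:
By the outcome, as a careful person would: the job done as asked, in the order asked, and still so for the second after the job is handed in, with the robot touching nothing.
It also fails if it takes over 72 s, if anything falls off the work surface, if the arm or the gripper's body presses on something with over 40 N, if the wrist force passes 120 N, or if a joint passes its speed limit or range.

ROBOT

A 7-joint arm with a two-finger parallel gripper is mounted at the origin on the work surface. World frame = base frame: x ahead of the robot, y to its left, z up, the work surface at z = 0. Lengths are in m, angles in rad, forces in N, time in s.
With the tool pointing down it reaches from about 0.4 to 0.85 m from the base axis. Payload 4.5 kg.
Tool frame: the origin (TCP) lies midway between the tips of the shut fingers; the grasp point (between the pads) lies 19 mm behind it; z points along the fingers, y is the direction in which the jaws open and shut (so a half turn about z gives the same grasp; the last joint's range is limited). The gripper opens to 88 mm and grips with 3 to 60 N. Pads are 18 mm wide; open, the fingers measure 123 mm over their backs; the gripper's body (75 mm by 187 mm) begins 45 mm behind the grasp point.
Start: joints at [1.263, 0.689, -0.195, 1.565, 0.157, 0.902, -0.215], TCP at [0.21, -0.589, 0.239] pointing down, gripper open.
Joint ranges: [-3.01, 3.01], [-0.46, 2.08], [-1.47, 1.51], [0.13, 2.56], [-1, 4.14], [0.04, 2.09], [-2.66, 2.66]. Speed limits (rad/s): [2.57, 2.57, 3.14, 3.14, 3.14, 3.14, 3.14].

INTERFACE

Orientations are given as a unit quaternion [x, y, z, w].
In Python, from plant import r gives the robot as it stands. The module is installed in compiled form; this text tells all that it offers.
- The arm moves only by the tool carry_out, never from a script. Its argument "commands" is a list of rows, each a list of 6 numbers: the shift along the tool's x, y, z in m, then the turn, a rotation vector about the tool's x, y, z in degrees. In form: [[dx, dy, dz, wx, wy, wz], ...]. A call has 1 to 12 rows; each row is the pose to reach, as a shift and turn from the pose commanded when the call began, along the tool's axes at that moment; what a row does not reach only later rows make up. A row lasts 1/10 s, in which the tool goes at most 50 mm and 8.59 degrees, less where a joint would pass 70% of its speed; a pose out of reach is approached as far as the arm can. A call with a gripper value outside its range is refused whole. "fingers" is the closure in counts, from 0 (fully open) to 255 (shut), set as the call begins (left out, the last holds). The fingers move at their own pace and stop on an object; "grip_force" is the grip in N (left out, the last holds). Time passes only in rows, so rows that repeat a pose let the fingers close. It gives the time, the measured TCP pose, the force and the opening at its end, in the units of the state.
- r.get_state(): the state, without advancing time (a new reading comes with each control period).
- r.snapshot(name): name is "scene" or "top"; returns a dict with "img" (384x512x3 uint8, blue, green, red), "intrinsics" (3x3 intrinsics, pixels), "extrinsics" (4x4, takes a point from camera to world coordinates). Camera axes: x right, y down, z forward; pixel columns grow to the right and rows downward; lengths in m; the calibration is good to about 2 mm. A picture is of the moment at which its call begins. There is no depth.
- r.finish_job(): hands the job in, once; it reports no verdict.
Trained networks look in a picture, given as the dict that the camera call returned (one of the last four; its "shot" number tells which), for a name from the list of things; names that differ only in an ending like _2 or _b are one class to them, and where a whole thing is asked for, a point or a joint stands for the part that bears it (a point fixed in the world has none). Each returns a list of dicts, best first, with "p" (0 to 1); they miss things now and then, are a little off and sometimes report something else, mostly with a low value. They report only what shows in the picture. A call takes as long as a camera call.
- r.spot_in(picture, label): "xyz" ([x, y, z] in m, in world coordinates, good to about 4 mm: the middle of the surface that is visible of it).
- r.spot_point(picture, label): "xyz" ([x, y, z] in m, in world coordinates, good to about 4 mm: a listed point, or the origin of a listed thing).
The state is a dict: "clock": time; "q": joint angles; "qd": joint speeds; "joint_torque": joint torques, N m; "tool_pos": TCP position; "eef_rot": TCP orientation; "contact_force": force on the tool from outside, world axes, zero at the start; "moment": the same for the moment, N m; "opening": opening from 0.0 (shut) to 1.0 (fully open).
Only numpy, scipy, OpenCV 4.12 (cv2) and the standard library are available. Lean on these libraries where they do the work, as an engineer would, in place of code of your own. Each camera call takes 0.05 s, during which the arm holds its last target.

## Working session

There is one attempt and no reset: what is moved stays moved. The work goes in short steps, Python scripts to look and compute and a tool call to move; the robot and the scene stay as the last step left them, time stands still between calls to the robot, and variables do not carry over. Pictures are saved under pics/ and viewed, and the job is handed in when it is done.

Besides the shell and the picture viewer there is one more tool, called after ">>>" as a command line: name --pt "numbers of a row" for each row, then --argument value for the rest. carry_out: Moves the arm, as the interface text tells. Its arguments: {"type":"object","properties":{"commands":{"type":"array","items":{"type":"array","items":{"type":"number"}}},"fingers":{"type":"number"},"grip_force":{"type":"number"}},"required":["commands"]}

```bash
mkdir -p pics; cat > h.py <<'E'
from plant import r
import numpy as np, cv2
from scipy.spatial.transform import Rotation as R
def snap(n,f):
    s=r.snapshot(n); cv2.imwrite('pics/%s.png'%f,s['img']); return s
def st():
    s=r.get_state(); print('t',round(s['clock'],2),'pos',np.round(s['tool_pos'],4),'rot',np.round(s['eef_rot'],3),'F',np.round(s['contact_force'],1),'M',np.round(s['moment'],2),'op',round(s['opening'],3),'q',np.round(s['q'],3)); return s
E
python3 - <<'E'
from h import *
st()
for n in ['scene','top']:
    s=snap(n,n+'0')
    print(n,np.round(s['extrinsics'],3).tolist(), np.round(s['intrinsics'],1).tolist())
    for l in ['base','cabinet_top','drawer_pull','pedal_hinge','tread_top','plate_mid','oil_bottle_mid','objective_mid','slide_box_mid']:
        print(l,[(np.round(d['xyz'],3).tolist(),round(d['p'],2)) for d in r.spot_point(s,l)[:3]])
E
```

```text
t 0.0 pos [ 0.2092 -0.5883  0.2379] rot [ 0.985  0.17  -0.    -0.001] F [-0.8 -0.4  0.1] M [-0.05 -0.02 -0.04] op 1.001 q [ 1.263  0.69  -0.195  1.566  0.157  0.902 -0.215]
scene [[-0.553, 0.789, -0.266, 0.872], [0.833, 0.521, -0.185, 0.187], [-0.008, -0.324, -0.946, 0.93], [0.0, 0.0, 0.0, 1.0]] [[359.8, 0.0, 250.2], [0.0, 359.8, 192.2], [0.0, 0.0, 1.0]]
base []
cabinet_top [([0.536, 0.044, 0.195], 0.85)]
drawer_pull [([0.575, -0.188, 0.161], 0.95)]
pedal_hinge [([0.5, 0.245, 0.055], 0.68), ([0.734, -0.212, 0.03], 0.27)]
tread_top [([0.49, 0.297, 0.091], 0.64), ([0.575, -0.185, 0.16], 0.26)]
plate_mid [([0.497, 0.3, 0.084], 0.8)]
oil_bottle_mid [([0.754, 0.236, 0.038], 0.48)]
objective_mid [([0.732, -0.209, 0.028], 0.53)]
slide_box_mid [([0.758, -0.013, 0.015], 0.77)]
top [[0.025, -0.992, 0.122, 0.538], [-0.998, -0.031, -0.047, 0.063], [0.051, -0.121, -0.991, 0.791], [0.0, 0.0, 0.0, 1.0]] [[350.8, 0.0, 255.3], [0.0, 350.8, 192.5], [0.0, 0.0, 1.0]]
base []
cabinet_top [([0.538, 0.045, 0.19], 0.83)]
drawer_pull [([0.575, -0.188, 0.158], 0.58)]
pedal_hinge [([0.501, 0.246, 0.053], 0.91)]
tread_top [([0.494, 0.296, 0.09], 0.69)]
plate_mid [([0.495, 0.298, 0.086], 0.79)]
oil_bottle_mid [([0.755, 0.235, 0.042], 0.58)]
objective_mid [([0.732, -0.204, 0.029], 0.8)]
slide_box_mid [([0.755, -0.011, 0.017], 0.56)]
```

View pics/scene0.png

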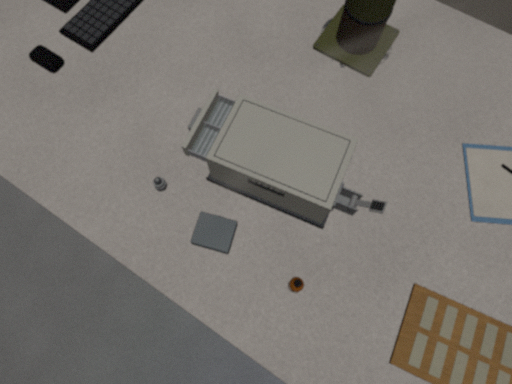

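View pics/top0.png

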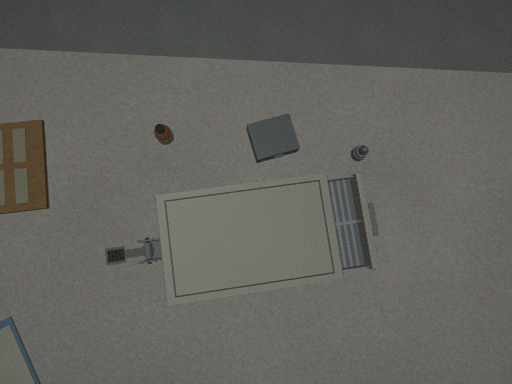

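The scene view shows the open drawer at about (205,125) and the pedal tread at (377,206). The top view shows the tread at (116,255) and the pull at (374,219). The two views agree within about 4 mm, and the heights match the text. Next I'll average a few more looks and write a move helper.

```bash
cat >> h.py <<'E'
YAW=99.8
def rows(targets, yaw=None, tilt=0):
    """targets world pos list -> tool-frame shift+rotvec from present measured pose"""
    s=r.get_state(); p=np.array(s['tool_pos']); R0=R.from_quat(s['eef_rot'])
    for t in targets:
        d=R0.inv().apply(np.array(t)-p)
        w=np.zeros(3)
        if yaw is not None:
            Rt=R.from_euler('z',yaw,degrees=True)*R.from_euler('x',180,degrees=True)
            w=np.degrees((R0.inv()*Rt).as_rotvec())
        print([round(x,4) for x in d]+[round(x,2) for x in w])
E
python3 - <<'E'
from h import *
acc={}
for k in range(3):
  for n in ['scene','top']:
    s=r.snapshot(n)
    for l in ['cabinet_top','drawer_pull','pedal_hinge','tread_top','plate_mid']:
        d=r.spot_point(s,l)
        if d and d[0]['p']>.5: acc.setdefault(l,[]).append(d[0]['xyz'])
for l in acc: print(l,len(acc[l]),np.round(np.mean(acc[l],0),4),np.round(np.std(acc[l],0),4))
m={l:np.mean(v,0) for l,v in acc.items()}
v=m['pedal_hinge']-m['drawer_pull']; print('yaw',np.degrees(np.arctan2(v[1],v[0])))
v=m['pedal_hinge']-m['cabinet_top']; print('yaw',np.degrees(np.arctan2(v[1],v[0])), np.hypot(v[0],v[1]))
v=m['cabinet_top']-m['drawer_pull']; print('yaw',np.degrees(np.arctan2(v[1],v[0])), np.hypot(v[0],v[1])-.166)
rows([[0.44,-0.3,0.28],[0.493,0.296,0.22]],99.8)
E
```

```text
cabinet_top 5 [0.5366 0.0437 0.1895] [0.0013 0.0008 0.0016]
drawer_pull 6 [ 0.5746 -0.1883  0.1591] [0.0013 0.0021 0.0016]
pedal_hinge 5 [0.5024 0.2452 0.0538] [0.0018 0.0014 0.0019]
tread_top 6 [0.492  0.2953 0.09  ] [0.0023 0.0015 0.0023]
plate_mid 6 [0.495  0.3013 0.0847] [0.0014 0.001  0.0023]
yaw 99.44981868676014
yaw 99.63284485785951 0.20438172618901135
yaw 99.29068449208806 0.06906694672889349
[np.float64(0.314), np.float64(-0.1949), np.float64(-0.0413), np.float64(0.0), np.float64(-0.0), np.float64(-80.22)]
[np.float64(0.5637), np.float64(-0.7386), np.float64(0.0187), np.float64(0.0), np.float64(-0.0), np.float64(-80.22)]
```

>>> carry_out --pt "0.314 -0.195 -0.041 0 0 -80" --pt "0.314 -0.195 -0.041 0 0 -80" --pt "0.314 -0.195 -0.041 0 0 -80" --pt "0.314 -0.195 -0.041 0 0 -80" --pt "0.314 -0.195 -0.041 0 0 -80" --pt "0.314 -0.195 -0.041 0 0 -80" --pt "0.314 -0.195 -0.041 0 0 -80" --pt "0.314 -0.195 -0.041 0 0 -80" --pt "0.314 -0.195 -0.041 0 0 -80" --pt "0.314 -0.195 -0.041 0 0 -80" --pt "0.314 -0.195 -0.041 0 0 -80" --pt "0.314 -0.195 -0.041 0 0 -80" --fingers 255 --grip_force 10

```text
clock: 4.0
tool_pos: [0.4398, -0.3001, 0.2797]
eef_rot: [0.646, 0.763, -0.0, 0.0]
contact_force: [-0.2, -0.0, -0.0]
opening: 0.009
```

```bash
sed -i 's/YAW=99.8/YAW=99.5/' h.py; python3 - <<'E'
from h import *
st(); rows([[0.494,0.2955,0.26],[0.494,0.296,0.13]],99.5)
E
```

```text
t 4.0 pos [ 0.4398 -0.3001  0.2797] rot [ 0.646  0.763 -0.     0.   ] F [-0.2 -0.  -0. ] M [-0.04 -0.07  0.04] op 0.009 q [ 0.882  0.563 -0.599  1.78   0.389  0.918  0.28 ]
[np.float64(0.5786), np.float64(0.1515), np.float64(0.0196), np.float64(-0.0), np.float64(0.01), np.float64(-0.02)]
[np.float64(0.5791), np.float64(0.1516), np.float64(0.1496), np.float64(-0.0), np.float64(0.01), np.float64(-0.02)]
```

>>> carry_out --pt "0.579 0.152 0.02 0 0 0" --pt "0.579 0.152 0.02 0 0 0" --pt "0.579 0.152 0.02 0 0 0" --pt "0.579 0.152 0.02 0 0 0" --pt "0.579 0.152 0.02 0 0 0" --pt "0.579 0.152 0.02 0 0 0" --pt "0.579 0.152 0.02 0 0 0" --pt "0.579 0.152 0.02 0 0 0" --pt "0.579 0.152 0.02 0 0 0" --pt "0.579 0.152 0.02 0 0 0" --pt "0.579 0.152 0.02 0 0 0" --pt "0.579 0.152 0.02 0 0 0"

```text
clock: 5.2
tool_pos: [0.4935, 0.2983, 0.2597]
eef_rot: [0.646, 0.763, 0.0, 0.0]
contact_force: [0.9, 1.0, 0.5]
opening: 0.008
```

```bash
python3 - <<'E'
from h import *
st(); rows([[0.494,0.2955,0.26],[0.494,0.296,0.12]],99.5)
E
```

```text
t 5.2 pos [0.4935 0.2983 0.2597] rot [0.646 0.763 0.    0.   ] F [0.9 1.  0.5] M [-0.02 -0.17  0.02] op 0.008 q [-0.307  0.639 -0.543  1.68   0.394  0.934 -0.836]
[np.float64(-0.0028), np.float64(0.0), np.float64(-0.0003), np.float64(0.03), np.float64(0.02), np.float64(0.0)]
[np.float64(-0.0022), np.float64(0.0), np.float64(0.1397), np.float64(0.03), np.float64(0.02), np.float64(0.0)]
```

>>> carry_out --pt "0 0 0.05 0 0 0" --pt "0 0 0.1 0 0 0" --pt "0 0 0.13 0 0 0" --pt "0 0 0.14 0 0 0" --pt "0 0 0.14 0 0 0" --pt "0 0 0.14 0 0 0"

```text
clock: 5.8
tool_pos: [0.4944, 0.2971, 0.1212]
eef_rot: [0.646, 0.763, 0.001, 0.0]
contact_force: [0.6, 0.8, 0.2]
opening: 0.01
```

```bash
python3 - <<'E'
from h import *
st(); snap('scene','s1'); snap('top','t1')
rows([[0.5027-.165*.051,0.2458+.986*.051,0.1]],99.5)
E
```

```text
t 5.8 pos [0.4944 0.2971 0.1212] rot [0.646 0.763 0.001 0.   ] F [0.6 0.8 0.2] M [-0.01 -0.06  0.01] op 0.01 q [-0.372  0.816 -0.432  1.808  0.541  0.634 -0.962]
[np.float64(-0.001), np.float64(-0.0006), np.float64(0.0216), np.float64(0.19), np.float64(-0.1), np.float64(0.04)]
```

View pics/s1.png

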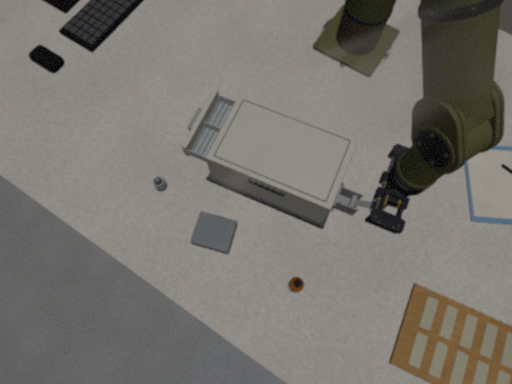

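View pics/t1.png

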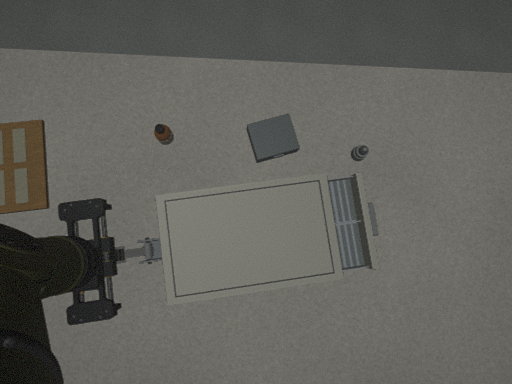

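>>> carry_out --pt "0 0 0.01 0 0 0" --pt "0 0 0.02 0 0 0" --pt "0 0 0.024 0 0 0" --pt "0 0 0.027 0 0 0" --pt "0.001 0 0.029 0 0 0" --pt "0.003 0 0.031 0 0 0" --pt "0.004 0 0.033 0 0 0" --pt "0.005 0 0.035 0 0 0" --pt "0.006 0 0.037 0 0 0" --pt "0.006 0 0.037 0 0 0" --pt "0.006 0 0.037 0 0 0"

```text
clock: 7.0
tool_pos: [0.4925, 0.3021, 0.0826]
eef_rot: [0.646, 0.764, -0.0, 0.0]
contact_force: [0.1, -1.2, 1.2]
opening: 0.003
```

```bash
python3 - <<'E'
from h import *
st(); 
s=snap('scene','s2'); print([ (l,[(np.round(d['xyz'],4).tolist(),round(d['p'],2)) for d in r.spot_point(s,l)[:1]]) for l in ['pedal_hinge','cabinet_top','plate_mid']])
E
```

```text
t 7.0 pos [0.4925 0.3021 0.0826] rot [ 0.646  0.764 -0.     0.   ] F [ 0.1 -1.2  1.2] M [-0.35 -0.08 -0.02] op 0.003 q [-0.406  0.874 -0.39   1.821  0.579  0.562 -1.002]
[('pedal_hinge', [([0.503, 0.2465, 0.0552], 0.77)]), ('cabinet_top', [([0.7338, -0.2125, 0.0284], 0.49)]), ('plate_mid', [([0.4945, 0.304, 0.0726], 0.72)])]
```

View pics/s2.png

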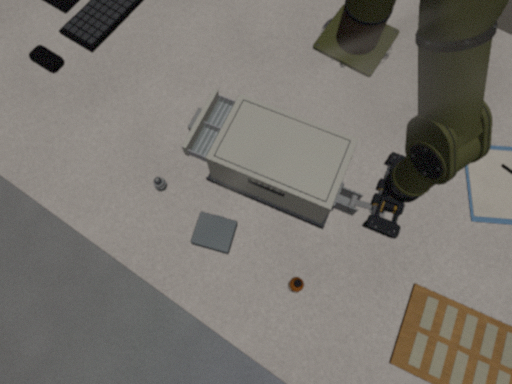

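>>> carry_out --pt "0.001 0 0.003 0 0 0" --pt "0.002 0 0.006 0 0 0" --pt "0.003 0 0.009 0 0 0" --pt "0.004 0 0.012 0 0 0" --pt "0.005 0 0.015 0 0 0" --pt "0.006 0 0.018 0 0 0" --pt "0.006 0 0.021 0 0 0" --pt "0.007 0 0.023 0 0 0" --pt "0.007 0 0.025 0 0 0" --pt "0.007 0 0.027 0 0 0" --pt "0.007 0 0.027 0 0 0"

```text
clock: 8.3
tool_pos: [0.4915, 0.3087, 0.0567]
eef_rot: [0.646, 0.764, -0.0, 0.001]
contact_force: [-2.6, -3.7, 14.3]
opening: 0.007
```

```bash
python3 - <<'E'
from h import *
st()
E
```

```text
t 8.3 pos [0.4915 0.3087 0.0567] rot [ 0.646  0.764 -0.     0.001] F [-2.6 -3.7 14.3] M [-0.94  0.34 -0.02] op 0.007 q [-0.436  0.916 -0.359  1.821  0.602  0.516 -1.032]
```

>>> carry_out --pt "-0.001 0 0.001 0 0 0" --pt "-0.0015 0 0.003 0 0 0" --pt "-0.0015 0 0.005 0 0 0" --pt "-0.0015 0 0.007 0 0 0" --pt "-0.0015 0 0.009 0 0 0" --pt "-0.0015 0 0.01 0 0 0" --pt "-0.0015 0 0.011 0 0 0" --pt "-0.0015 0 0.011 0 0 0"

```text
clock: 9.1
tool_pos: [0.4915, 0.3077, 0.0443]
eef_rot: [0.646, 0.764, -0.0, -0.0]
contact_force: [1.0, -1.4, -0.4]
opening: 0.006
```

```bash
python3 - <<'E'
from h import *
st()
s=snap('scene','s3'); print([ (l,[(np.round(d['xyz'],4).tolist(),round(d['p'],2)) for d in r.spot_point(s,l)[:1]]) for l in ['pedal_hinge','plate_mid']])
E
```

```text
t 9.1 pos [0.4915 0.3077 0.0443] rot [ 0.646  0.764 -0.    -0.   ] F [ 1.  -1.4 -0.4] M [-0.02 -0.12 -0.01] op 0.006 q [-0.441  0.934 -0.345  1.824  0.614  0.491 -1.04 ]
[('pedal_hinge', [([0.5026, 0.2434, 0.0568], 0.46)]), ('plate_mid', [([0.4944, 0.3042, 0.0357], 0.46)])]
```

>>> carry_out --pt "0 0 0.001 0 0 0" --pt "0 0 0.002 0 0 0" --pt "0 0 0.002 0 0 0" --pt "0 0 0.002 0 0 0"

```text
clock: 9.65
tool_pos: [0.4918, 0.3077, 0.0434]
eef_rot: [0.646, 0.764, 0.0, 0.0]
contact_force: [-0.9, -0.5, 6.9]
opening: 0.004
```

>>> carry_out --pt "0 0 0.0005 0 0 0" --pt "0 0 0.001 0 0 0" --pt "0 0 0.001 0 0 0" --pt "0 0 0.001 0 0 0"

```text
clock: 10.05
tool_pos: [0.4918, 0.3076, 0.0431]
eef_rot: [0.646, 0.764, 0.0, 0.001]
contact_force: [-1.9, -2.2, 12.6]
opening: 0.002
```

Hold a second here at about 13 N.

>>> carry_out --pt "0 0 0 0 0 0" --pt "0 0 0 0 0 0" --pt "0 0 0 0 0 0" --pt "0 0 0 0 0 0" --pt "0 0 0 0 0 0" --pt "0 0 0 0 0 0" --pt "0 0 0 0 0 0" --pt "0 0 0 0 0 0" --pt "0 0 0 0 0 0" --pt "0 0 0 0 0 0" --pt "0 0 0 0 0 0"

```text
clock: 11.15
tool_pos: [0.4918, 0.3077, 0.0431]
eef_rot: [0.646, 0.764, 0.0, 0.001]
contact_force: [-2.1, -1.3, 12.2]
opening: 0.012
```

```bash
python3 - <<'E'
from h import *
st()
s=snap('scene','s4'); print([ (l,[(np.round(d['xyz'],4).tolist(),round(d['p'],2)) for d in r.spot_point(s,l)[:1]]) for l in ['pedal_hinge','plate_mid']])
E
```

```text
t 11.15 pos [0.4918 0.3077 0.0431] rot [0.646 0.764 0.    0.001] F [-2.1 -1.3 12.2] M [-0.53  0.32 -0.04] op 0.012 q [-0.443  0.936 -0.342  1.825  0.616  0.488 -1.043]
[('pedal_hinge', [([0.5031, 0.2483, 0.0554], 0.5)]), ('plate_mid', [([0.4914, 0.3026, 0.0336], 0.61)])]
```

>>> carry_out --pt "0 0 -0.03 0 0 0" --pt "0 0 -0.08 0 0 0" --pt "0 0 -0.13 0 0 0" --pt "0 0 -0.18 0 0 0" --pt "0 0 -0.23 0 0 0" --pt "0 0 -0.23 0 0 0" --pt "0 0 -0.23 0 0 0"

```text
clock: 12.0
tool_pos: [0.4919, 0.3077, 0.2726]
eef_rot: [0.646, 0.764, 0.001, 0.001]
contact_force: [0.3, -0.3, -0.6]
opening: 0.006
```

```bash
python3 - <<'E'
from h import *
st(); 
acc={}
for n in ['scene','top']:
    s=snap(n,n+'5')
    for l in ['cabinet_top','drawer_pull','pedal_hinge','tread_top','plate_mid']:
        d=r.spot_point(s,l)
        if d : print(n,l,np.round(d[0]['xyz'],4),round(d[0]['p'],2))
rows([[.5845,-.2475,.272],[.5845,-.2475,.151]],99.5)
E
```

```text
t 12.0 pos [0.4919 0.3077 0.2726] rot [0.646 0.764 0.001 0.001] F [ 0.3 -0.3 -0.6] M [-0.05 -0.11 -0.05] op 0.006 q [-0.316  0.63  -0.556  1.654  0.388  0.967 -0.842]
scene cabinet_top [0.5346 0.0452 0.1953] 0.97
scene drawer_pull [ 0.574  -0.1866  0.1615] 0.78
scene pedal_hinge [0.5037 0.2464 0.0538] 0.53
scene tread_top [0.4886 0.3052 0.047 ] 0.74
scene plate_mid [0.4949 0.3036 0.0349] 0.81
top cabinet_top [0.5384 0.0423 0.1894] 0.94
top drawer_pull [ 0.575  -0.1894  0.1566] 0.97
top pedal_hinge [0.5035 0.2457 0.0509] 0.82
top tread_top [0.4933 0.306  0.0386] 0.88
top plate_mid [0.4915 0.3048 0.0357] 0.91
[np.float64(-0.5629), np.float64(-0.0008), np.float64(-0.0004), np.float64(-0.02), np.float64(0.01), np.float64(0.09)]
[np.float64(-0.5629), np.float64(-0.0007), np.float64(0.1206), np.float64(-0.02), np.float64(0.01), np.float64(0.09)]
```

View pics/scene5.png

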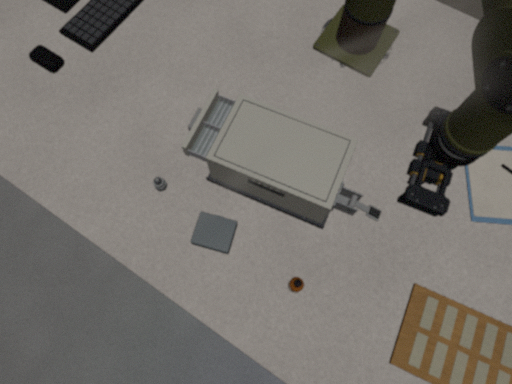

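The pedal is down (tread at (374,211), z about 0.04, as it should be when locked) and the cabinet hasn't moved. Next I go over it to the drawer end.

>>> carry_out --pt "-0.563 -0.001 0 0 0 0" --pt "-0.563 -0.001 0 0 0 0" --pt "-0.563 -0.001 0 0 0 0" --pt "-0.563 -0.001 0 0 0 0" --pt "-0.563 -0.001 0 0 0 0" --pt "-0.563 -0.001 0 0 0 0" --pt "-0.563 -0.001 0 0 0 0" --pt "-0.563 -0.001 0 0 0 0" --pt "-0.563 -0.001 0 0 0 0" --pt "-0.563 -0.001 0 0 0 0" --pt "-0.563 -0.001 0 0 0 0" --pt "-0.563 -0.001 0 0 0 0"

```text
clock: 13.8
tool_pos: [0.5834, -0.256, 0.2708]
eef_rot: [0.649, 0.76, -0.002, 0.001]
contact_force: [-0.7, -0.2, -0.2]
opening: 0.004
```

>>> carry_out --pt "0 0 0 0 0 0" --pt "0 0 0 0 0 0" --pt "0 0 0.05 0 0 0" --pt "0 0 0.1 0 0 0" --pt "0 0 0.12 0 0 0" --pt "0 0 0.12 0 0 0" --pt "0 0 0.12 0 0 0"

```text
clock: 14.5
tool_pos: [0.5853, -0.2453, 0.1528]
eef_rot: [0.644, 0.765, 0.001, 0.0]
contact_force: [0.7, -0.2, 0.5]
opening: 0.004
```

```bash
python3 - <<'E'
from h import *
s=st(); p=s['tool_pos']
u=np.array([np.cos(np.radians(99.5)),np.sin(np.radians(99.5))])
print('rel base',(np.array(p[:2])-[.5365,.0437])@u, (np.array(p[:2])-[.5365,.0437])@[-u[1],u[0]])
snap('scene','s6'); snap('top','t6')
E
```

```text
t 14.5 pos [ 0.5853 -0.2453  0.1528] rot [0.644 0.765 0.001 0.   ] F [ 0.7 -0.2  0.5] M [ 0.01 -0.13  0.04] op 0.004 q [ 0.601  0.846 -0.517  1.602  0.522  0.833  0.042]
rel base -0.29311347510461755 -0.000441091206032959
```

View pics/t6.png

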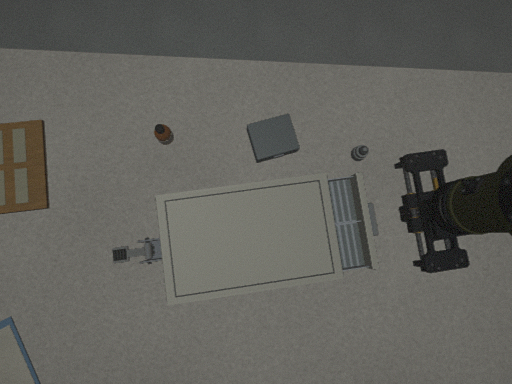

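View pics/s6.png

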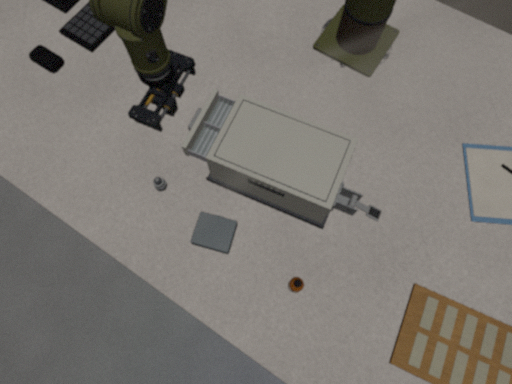

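>>> carry_out --pt "0.02 0 0 0 0 0" --pt "0.04 0 0 0 0 0" --pt "0.044 0 0 0 0 0" --pt "0.047 0 0 0 0 0" --pt "0.05 0 0 0 0 0" --pt "0.054 0 0 0 0 0" --pt "0.058 0 0 0 0 0" --pt "0.062 0 0 0 0 0" --pt "0.066 0 0 0 0 0" --pt "0.07 0 0 0 0 0" --pt "0.074 0 0 0 0 0" --pt "0.076 0 0 0 0 0"

```text
clock: 15.8
tool_pos: [0.5716, -0.1719, 0.1517]
eef_rot: [0.645, 0.764, 0.0, -0.0]
contact_force: [1.1, -1.2, 0.9]
opening: 0.007
```

```bash
cat >> h.py <<'E'
def rel():
    s=st(); p=s['tool_pos']
    u=np.array([np.cos(np.radians(99.5)),np.sin(np.radians(99.5))]); n=np.array([-u[1],u[0]])
    d=np.array(p[:2])-[.5365,.0437]; f=np.array(s['contact_force'][:2])
    print('rel base mm',np.round([d@u*1e3,d@n*1e3],1),'F u,n',np.round([f@u,f@n],1))
E
python3 - <<'E'
from h import *
rel()
s=snap('top','t7')
for l in ['drawer_pull','cabinet_top','pedal_hinge']: print(l,[(np.round(d['xyz'],4).tolist(),round(d['p'],2)) for d in r.spot_point(s,l)[:1]])
E
```

```text
t 15.8 pos [ 0.5716 -0.1719  0.1517] rot [ 0.645  0.764  0.    -0.   ] F [ 1.1 -1.2  0.9] M [-0.33 -0.23 -0.  ] op 0.007 q [ 0.495  0.802 -0.499  1.723  0.526  0.753 -0.099]
rel base mm [-218.5    1. ] F u,n [-1.4 -0.9]
drawer_pull [([0.5696, -0.1662, 0.1574], 0.78)]
cabinet_top [([0.54, 0.0429, 0.1869], 0.79)]
pedal_hinge [([0.5027, 0.2477, 0.0514], 0.83)]
```

View pics/t7.png

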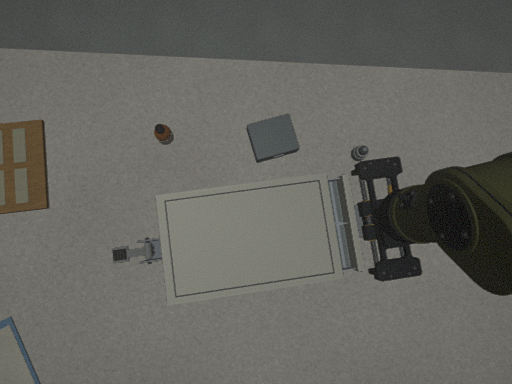

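>>> carry_out --pt "0.004 0 0 0 0 0" --pt "0.008 0 0 0 0 0" --pt "0.012 0 0 0 0 0" --pt "0.016 0 0 0 0 0" --pt "0.019 0 0 0 0 0" --pt "0.022 0 0 0 0 0" --pt "0.025 0 0 0 0 0" --pt "0.027 0 0 0 0 0" --pt "0.029 0 0 0 0 0" --pt "0.03 0 0 0 0 0" --pt "0.03 0 0 0 0 0"

```text
clock: 17.1
tool_pos: [0.5667, -0.1427, 0.1518]
eef_rot: [0.645, 0.764, 0.0, -0.0]
contact_force: [-0.2, -0.6, -0.6]
opening: 0.003
```

```bash
python3 - <<'E'
from h import *
rel()
E
```

```text
t 17.1 pos [ 0.5667 -0.1427  0.1518] rot [ 0.645  0.764  0.    -0.   ] F [-0.2 -0.6 -0.6] M [-0.15  0.01  0.01] op 0.003 q [ 0.448  0.787 -0.491  1.762  0.527  0.726 -0.155]
rel base mm [-188.9    1. ] F u,n [-0.5  0.3]
```

>>> carry_out --pt "0.001 0 0 0 0 0" --pt "0.002 0 0 0 0 0" --pt "0.003 0 0 0 0 0" --pt "0.004 0 0 0 0 0" --pt "0.005 0 0 0 0 0" --pt "0.006 0 0 0 0 0" --pt "0.007 0 0 0 0 0" --pt "0.008 0 0 0 0 0" --pt "0.008 0 0 0 0 0"

```text
clock: 18.0
tool_pos: [0.566, -0.1381, 0.1519]
eef_rot: [0.646, 0.763, -0.001, 0.002]
contact_force: [2.0, -8.2, -0.9]
opening: 0.009
```

```bash
python3 - <<'E'
from h import *
rel()
E
```

```text
t 18.0 pos [ 0.566  -0.1381  0.1519] rot [ 0.646  0.763 -0.001  0.002] F [ 2.  -8.2 -0.9] M [-1.52 -0.51  0.02] op 0.009 q [ 0.436  0.783 -0.485  1.77   0.529  0.72  -0.17 ]
rel base mm [-184.2    0.9] F u,n [-8.5 -0.6]
```

>>> carry_out --pt "0.001 0 0 0 0 0" --pt "0.002 0 0 0 0 0" --pt "0.003 0 0 0 0 0" --pt "0.003 0 0 0 0 0"

```text
clock: 18.4
tool_pos: [0.5658, -0.1376, 0.1519]
eef_rot: [0.647, 0.762, -0.002, 0.003]
contact_force: [3.4, -9.7, -2.3]
opening: 0.008
```

>>> carry_out --pt "0.001 0 0 0 0 0" --pt "0.002 0 0 0 0 0" --pt "0.002 0 0 0 0 0"

```text
clock: 18.7
tool_pos: [0.5658, -0.1372, 0.152]
eef_rot: [0.647, 0.762, -0.002, 0.004]
contact_force: [3.2, -14.5, -1.4]
opening: 0.009
```

```bash
python3 - <<'E'
from h import *
rel()
s=snap('scene','s8'); snap('top','t8')
for l in ['drawer_pull','cabinet_top','pedal_hinge']: print(l,[(np.round(d['xyz'],4).tolist(),round(d['p'],2)) for d in r.spot_point(s,l)[:1]])
E
```

```text
t 18.7 pos [ 0.5658 -0.1372  0.152 ] rot [ 0.647  0.762 -0.002  0.004] F [  3.2 -14.5  -1.4] M [-2.89 -0.86  0.02] op 0.009 q [ 0.429  0.781 -0.48   1.774  0.532  0.716 -0.179]
rel base mm [-183.3    1. ] F u,n [-14.9  -0.7]
drawer_pull [([0.5617, -0.1301, 0.1613], 0.64)]
cabinet_top []
pedal_hinge [([0.5032, 0.2452, 0.0532], 0.78)]
```

View pics/s8.png

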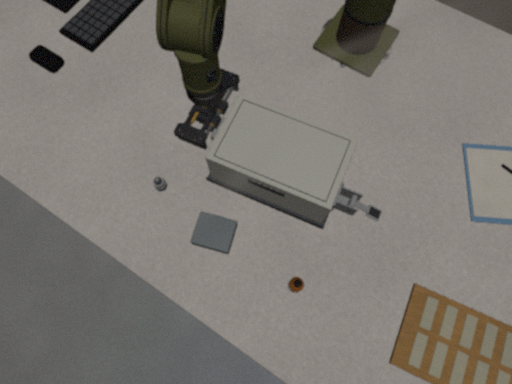

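>>> carry_out --pt "0.0005 0 0 0 0 0" --pt "0.001 0 0 0 0 0" --pt "0.001 0 0 0 0 0" --pt "0.001 0 0 0 0 0"

```text
clock: 19.35
tool_pos: [0.5657, -0.137, 0.152]
eef_rot: [0.648, 0.762, -0.003, 0.004]
contact_force: [3.9, -14.8, -2.1]
opening: 0.003
```

>>> carry_out --pt "0.0005 0 0 0 0 0" --pt "0.001 0 0 0 0 0" --pt "0.001 0 0 0 0 0" --pt "0.001 0 0 0 0 0"

```text
clock: 19.75
tool_pos: [0.5657, -0.1367, 0.152]
eef_rot: [0.648, 0.762, -0.003, 0.005]
contact_force: [3.8, -16.4, -2.5]
opening: 0.004
```

View pics/t8.png

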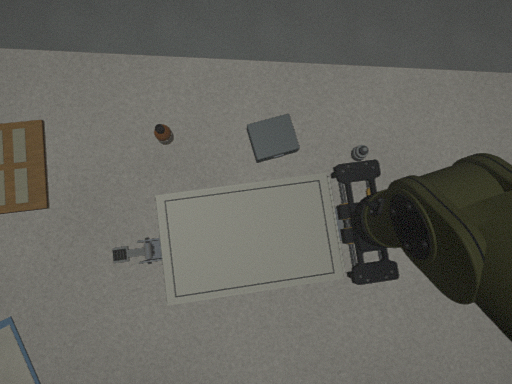

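>>> carry_out --pt "0.0005 0 0 0 0 0" --pt "0.001 0 0 0 0 0" --pt "0.001 0 0 0 0 0" --pt "0.001 0 0 0 0 0"

```text
clock: 20.15
tool_pos: [0.5656, -0.1363, 0.152]
eef_rot: [0.648, 0.762, -0.003, 0.005]
contact_force: [5.6, -17.7, -1.4]
opening: 0.013
```

```bash
python3 - <<'E'
from h import *
rel()
s=snap('top','t9')
c=s['img'][150:310,300:420]; cv2.imwrite('pics/t9c.png',cv2.resize(c,None,fx=5,fy=5)[:600,:])
E
```

```text
t 20.15 pos [ 0.5656 -0.1363  0.152 ] rot [ 0.648  0.762 -0.003  0.005] F [  5.6 -17.7  -1.4] M [-3.59 -1.05  0.05] op 0.013 q [ 0.425  0.78  -0.477  1.776  0.534  0.713 -0.185]
rel base mm [-182.3    1. ] F u,n [-18.3  -2.6]
```

View pics/t9c.png

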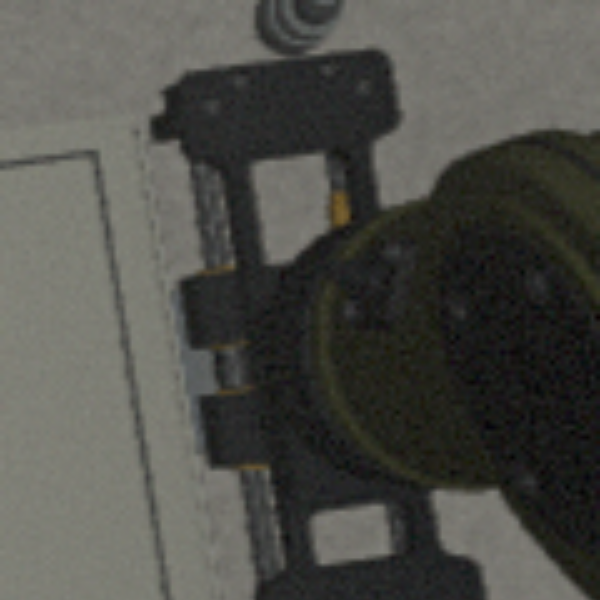

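>>> carry_out --pt "0.0005 0 0 0 0 0" --pt "0.001 0 0 0 0 0" --pt "0.001 0 0 0 0 0" --pt "0.001 0 0 0 0 0" --pt "0.001 0 0 0 0 0"

```text
clock: 20.7
tool_pos: [0.5648, -0.1313, 0.1519]
eef_rot: [0.647, 0.762, -0.002, 0.003]
contact_force: [2.7, -11.0, -0.3]
opening: 0.004
```

```bash
python3 - <<'E'
from h import *
rel()
s=snap('top','t10')
c=s['img'][150:310,300:420]; cv2.imwrite('pics/t10c.png',cv2.resize(c,None,fx=5,fy=5)[:600,:])
for n in ['scene','top']:
  s=r.snapshot(n)
  for l in ['drawer_pull','cabinet_top','pedal_hinge']: print(l,[(np.round(d['xyz'],4).tolist(),round(d['p'],2)) for d in r.spot_point(s,l)[:1]])
rel()
E
```

```text
t 20.7 pos [ 0.5648 -0.1313  0.1519] rot [ 0.647  0.762 -0.002  0.003] F [  2.7 -11.   -0.3] M [-2.21 -0.7  -0.02] op 0.004 q [ 0.422  0.779 -0.481  1.779  0.531  0.712 -0.187]
rel base mm [-177.3    1. ] F u,n [-11.3  -0.8]
drawer_pull [([0.5634, -0.1256, 0.1592], 0.55)]
cabinet_top [([0.5394, 0.0456, 0.1912], 0.95)]
pedal_hinge [([0.5027, 0.2467, 0.0571], 0.53)]
drawer_pull [([0.4938, 0.3085, 0.0338], 0.71)]
cabinet_top [([0.5382, 0.0427, 0.1894], 0.7)]
pedal_hinge [([0.502, 0.2461, 0.0522], 0.89)]
t 21.15 pos [ 0.5648 -0.1314  0.1519] rot [ 0.647  0.763 -0.002  0.003] F [  2.7 -11.4  -0.7] M [-2.21 -0.72 -0.02] op 0.003 q [ 0.422  0.779 -0.481  1.78   0.531  0.712 -0.187]
rel base mm [-177.3    1. ] F u,n [-11.7  -0.8]
```

View pics/t10c.png

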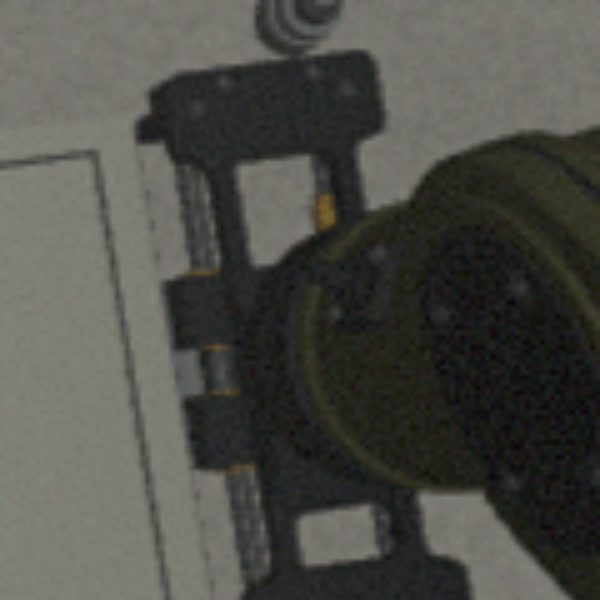

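>>> carry_out --pt "0.0005 0 0 0 0 0" --pt "0.001 0 0 0 0 0" --pt "0.001 0 0 0 0 0" --pt "0.001 0 0 0 0 0" --pt "0.001 0 0 0 0 0" --pt "0.001 0 0 0 0 0" --pt "0.001 0 0 0 0 0" --pt "0.001 0 0 0 0 0" --pt "0.001 0 0 0 0 0" --pt "0.001 0 0 0 0 0" --pt "0.001 0 0 0 0 0" --pt "0.001 0 0 0 0 0"

```text
clock: 22.35
tool_pos: [0.5648, -0.1313, 0.1519]
eef_rot: [0.647, 0.762, -0.002, 0.003]
contact_force: [3.2, -12.3, -1.1]
opening: 0.007
```

```bash
python3 - <<'E'
from h import *
rel()
E
```

```text
t 22.35 pos [ 0.5648 -0.1313  0.1519] rot [ 0.647  0.762 -0.002  0.003] F [  3.2 -12.3  -1.1] M [-2.56 -0.86  0.07] op 0.007 q [ 0.421  0.779 -0.48   1.78   0.532  0.712 -0.189]
rel base mm [-177.3    1. ] F u,n [-12.7  -1.1]
```

It doesn't move any further with 12 N on it, so it is against the stop. Back off and verify.

>>> carry_out --pt "-0.005 0 0 0 0 0" --pt "-0.015 0 0 0 0 0" --pt "-0.04 0 0 0 0 0" --pt "-0.07 0 0 0 0 0" --pt "-0.07 0 0 0 0 0" --pt "-0.07 0 -0.05 0 0 0" --pt "-0.07 0 -0.1 0 0 0" --pt "-0.07 0 -0.13 0 0 0" --pt "-0.07 0 -0.13 0 0 0" --pt "-0.07 0 -0.13 0 0 0"

```text
clock: 23.35
tool_pos: [0.5753, -0.1933, 0.282]
eef_rot: [0.645, 0.764, 0.0, 0.0]
contact_force: [-1.3, -0.1, -0.6]
opening: 0.002
```

```bash
python3 - <<'E'
from h import *
rel()
for n in ['scene','top']:
  s=snap(n,n+'11')
  for l in ['drawer_pull','cabinet_top','pedal_hinge','tread_top','plate_mid']: print(n,l,[(np.round(d['xyz'],4).tolist(),round(d['p'],2)) for d in r.spot_point(s,l)[:1]])
c=s['img'][150:300,280:420]; cv2.imwrite('pics/t11c.png',cv2.resize(c,None,fx=4,fy=4))
rows([[.492,.307,.28],[.492,.307,.12]],99.5)
E
```

```text
t 23.35 pos [ 0.5753 -0.1933  0.282 ] rot [0.645 0.764 0.    0.   ] F [-1.3 -0.1 -0.6] M [-0.05 -0.04  0.  ] op 0.002 q [ 0.574  0.664 -0.589  1.558  0.406  1.044  0.046]
rel base mm [-240.1    0.9] F u,n [0.2 1.3]
scene drawer_pull [([0.564, -0.1247, 0.1646], 0.65)]
scene cabinet_top [([0.5354, 0.0438, 0.1896], 0.7)]
scene pedal_hinge [([0.5042, 0.2444, 0.0571], 0.68)]
scene tread_top [([0.4891, 0.3078, 0.0444], 0.61)]
scene plate_mid [([0.4928, 0.3035, 0.0342], 0.7)]
top drawer_pull [([0.5672, -0.1207, 0.1573], 0.73)]
top cabinet_top [([0.537, 0.0391, 0.19], 0.84)]
top pedal_hinge [([0.501, 0.2474, 0.049], 0.81)]
top tread_top [([0.4928, 0.306, 0.0418], 0.77)]
top plate_mid [([0.4926, 0.3045, 0.037], 0.7)]
[np.float64(0.5082), np.float64(0.0014), np.float64(0.0016), np.float64(-0.01), np.float64(-0.0), np.float64(0.08)]
[np.float64(0.5082), np.float64(0.0014), np.float64(0.1616), np.float64(-0.01), np.float64(-0.0), np.float64(0.08)]
```

View pics/t11c.png

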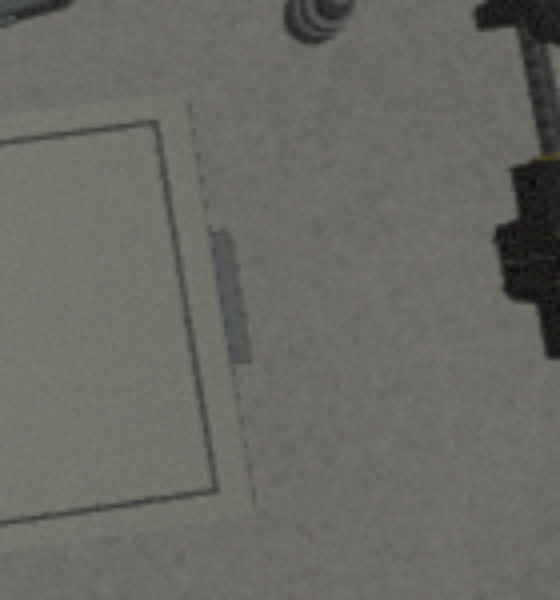

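View pics/scene11.png

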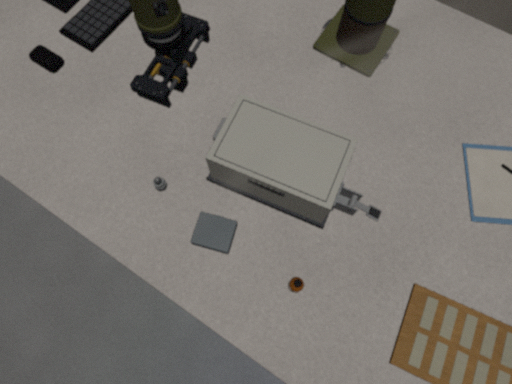

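The top view crop shows the drawer front flush with the pull just outside it at (230,295), and the network puts the pull at about -169 mm, against -166 mm when home. Back to the pedal, opening the fingers.

>>> carry_out --pt "0.508 0.001 0 0 0 0" --pt "0.508 0.001 0 0 0 0" --pt "0.508 0.001 0 0 0 0" --pt "0.508 0.001 0 0 0 0" --pt "0.508 0.001 0 0 0 0" --pt "0.508 0.001 0 0 0 0" --pt "0.508 0.001 0 0 0 0" --pt "0.508 0.001 0 0 0 0" --pt "0.508 0.001 0 0 0 0" --pt "0.508 0.001 0 0 0 0" --pt "0.508 0.001 0 0 0 0" --pt "0.508 0.001 0 0 0 0" --fingers 0

```text
clock: 25.15
tool_pos: [0.4907, 0.309, 0.2817]
eef_rot: [0.644, 0.765, 0.0, -0.0]
contact_force: [-0.2, -0.4, -1.3]
opening: 1.003
```

>>> carry_out --pt "0 0 0 0 0 0" --pt "0 0 0 0 0 0" --pt "0 0 0.05 0 0 0" --pt "0 0 0.1 0 0 0" --pt "0 0 0.15 0 0 0" --pt "0 0 0.18 0 0 0" --pt "0 0 0.18 0 0 0" --pt "0 0 0.18 0 0 0"

```text
clock: 25.95
tool_pos: [0.4925, 0.3058, 0.1023]
eef_rot: [0.646, 0.763, 0.0, 0.0]
contact_force: [0.1, 0.0, 0.6]
opening: 1.002
```

```bash
python3 - <<'E'
from h import *
rel()
for n in ['scene','top']:
  s=snap(n,n+'12')
  for l in ['pedal_hinge','tread_top','plate_mid']: print(n,l,[(np.round(d['xyz'],4).tolist(),round(d['p'],2)) for d in r.spot_point(s,l)[:1]])
  c=s['img'][180:300,60:200] if n=='top' else s['img'][140:260,310:450]; cv2.imwrite('pics/%s12c.png'%n,cv2.resize(c,None,fx=5,fy=5))
E
```

```text
t 25.95 pos [0.4925 0.3058 0.1023] rot [0.646 0.763 0.    0.   ] F [0.1 0.  0.6] M [-0.02 -0.13 -0.06] op 1.002 q [-0.393  0.849 -0.423  1.806  0.569  0.61  -0.999]
rel base mm [2.658e+02 1.000e-01] F u,n [ 0.  -0.1]
scene pedal_hinge [([0.4996, 0.2482, 0.0587], 0.73)]
scene tread_top [([0.4872, 0.3052, 0.0412], 0.69)]
scene plate_mid [([0.4909, 0.3046, 0.0327], 0.49)]
top pedal_hinge [([0.5045, 0.2462, 0.0532], 0.61)]
top tread_top [([0.4897, 0.307, 0.0392], 0.79)]
top plate_mid [([0.494, 0.3049, 0.0345], 0.73)]
```

View pics/top12c.png

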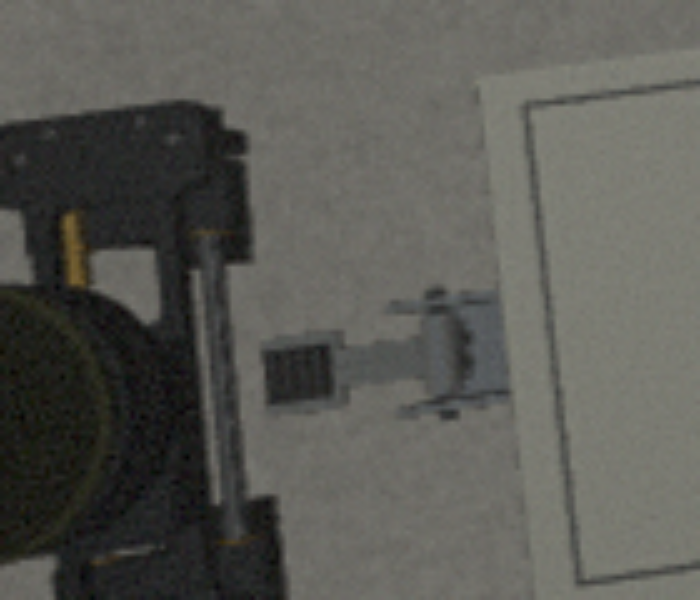

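View pics/scene12c.png

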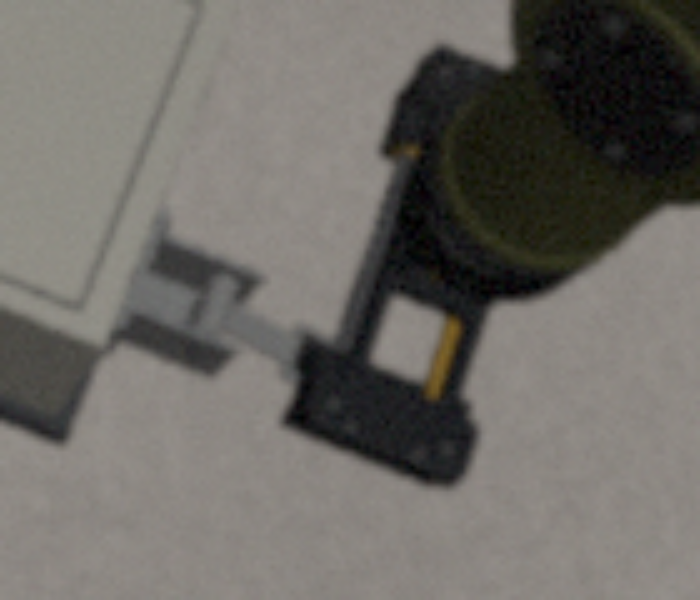

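The top crop shows the tread and plate at (300,370), centred between the jaws. Descend around the plate to z about 0.019.

>>> carry_out --pt "0 0 0.02 0 0 0" --pt "0 0 0.04 0 0 0" --pt "0 0 0.06 0 0 0" --pt "0 0 0.07 0 0 0" --pt "0 0 0.078 0 0 0" --pt "0 0 0.083 0 0 0" --pt "0 0 0.083 0 0 0" --pt "0 0 0.083 0 0 0"

```text
clock: 27.15
tool_pos: [0.492, 0.307, 0.0192]
eef_rot: [0.646, 0.764, 0.0, 0.0]
contact_force: [0.3, 0.4, 0.7]
opening: 0.998
```

>>> carry_out --pt "0 0 0 0 0 0" --pt "0 0 0 0 0 0" --pt "0 0 0 0 0 0" --pt "0 0 0 0 0 0" --pt "0 0 0 0 0 0" --pt "0 0 0 0 0 0" --pt "0 0 0 0 0 0" --pt "0 0 0 0 0 0" --fingers 255 --grip_force 25

```text
clock: 27.95
tool_pos: [0.4921, 0.3068, 0.0187]
eef_rot: [0.646, 0.764, 0.0, 0.0]
contact_force: [1.6, 0.3, -0.1]
opening: 0.357
```

```bash
python3 - <<'E'
from h import *
rel()
E
```

```text
t 27.95 pos [0.4921 0.3068 0.0187] rot [0.646 0.764 0.    0.   ] F [ 1.6  0.3 -0.1] M [-0.03 -0.24 -0.04] op 0.357 q [-0.452  0.976 -0.323  1.827  0.655  0.446 -1.076]
rel base mm [266.8   0.4] F u,n [ 0.1 -1.6]
```

>>> carry_out --pt "0.0005 0 -0.002 0 0 0" --pt "0.001 0 -0.004 0 0 0" --pt "0.001 0 -0.006 0 0 0" --pt "0.0015 0 -0.008 0 0 0" --pt "0.002 0 -0.01 0 0 0" --pt "0.002 0 -0.012 0 0 0" --pt "0.002 0 -0.014 0 0 0" --pt "0.002 0 -0.014 0 0 0"

```text
clock: 28.75
tool_pos: [0.4917, 0.3091, 0.034]
eef_rot: [0.646, 0.764, 0.001, 0.0]
contact_force: [0.8, 0.2, 4.2]
opening: 0.356
```

```bash
python3 - <<'E'
from h import *
rel()
s=snap('scene','s13')
for l in ['pedal_hinge','tread_top','plate_mid']: print(l,[(np.round(d['xyz'],4).tolist(),round(d['p'],2)) for d in r.spot_point(s,l)[:1]])
E
```

```text
t 28.75 pos [0.4917 0.3091 0.034 ] rot [0.646 0.764 0.001 0.   ] F [0.8 0.2 4.2] M [ 0.12 -0.32  0.04] op 0.356 q [-0.444  0.952 -0.342  1.824  0.64   0.476 -1.065]
rel base mm [269.2   0.4] F u,n [ 0.1 -0.8]
pedal_hinge []
tread_top [([0.4878, 0.306, 0.0578], 0.58)]
plate_mid [([0.4926, 0.3085, 0.05], 0.6)]
```

The plate came up with the jaws (+15 mm), and it is now past centre, pushing up on its own. Follow the arc to about 20 degrees, then release.

>>> carry_out --pt "0 0 -0.003 0 0 0" --pt "0 0 -0.006 0 0 0" --pt "0 0 -0.009 0 0 0" --pt "0 0 -0.012 0 0 0" --pt "-0.0005 0 -0.0145 0 0 0" --pt "-0.001 0 -0.017 0 0 0" --pt "-0.0015 0 -0.0195 0 0 0" --pt "-0.0025 0 -0.022 0 0 0" --pt "-0.0035 0 -0.025 0 0 0" --pt "-0.0035 0 -0.025 0 0 0"

```text
clock: 29.95
tool_pos: [0.4923, 0.3052, 0.0579]
eef_rot: [0.646, 0.764, 0.0, 0.0]
contact_force: [2.9, 0.9, -1.6]
opening: 0.354
```

```bash
python3 - <<'E'
from h import *
rel()
s=snap('scene','s14')
for l in ['pedal_hinge','tread_top','plate_mid']: print(l,[(np.round(d['xyz'],4).tolist(),round(d['p'],2)) for d in r.spot_point(s,l)[:1]])
E
```

```text
t 29.95 pos [0.4923 0.3052 0.0579] rot [0.646 0.764 0.    0.   ] F [ 2.9  0.9 -1.6] M [ 0.23 -0.84 -0.03] op 0.354 q [-0.421  0.914 -0.372  1.824  0.618  0.52  -1.04 ]
rel base mm [265.2   0.5] F u,n [ 0.4 -3. ]
pedal_hinge [([0.5014, 0.2491, 0.055], 0.43)]
tread_top [([0.4938, 0.298, 0.0827], 0.47)]
plate_mid [([0.5029, 0.2459, 0.0547], 0.64)]
```

>>> carry_out --pt "0 0 0 0 0 0" --pt "0 0 0 0 0 0" --pt "0 0 0 0 0 0" --pt "0 0 0 0 0 0" --pt "0 0 0 0 0 0" --pt "0 0 0 0 0 0" --pt "0 0 0 0 0 0" --fingers 0

```text
clock: 30.85
tool_pos: [0.4919, 0.3052, 0.0577]
eef_rot: [0.646, 0.764, -0.0, 0.0]
contact_force: [-0.1, -0.3, -0.1]
opening: 0.968
```

>>> carry_out --pt "0 0 -0.02 0 0 0" --pt "0 0 -0.06 0 0 0" --pt "0 0 -0.11 0 0 0" --pt "0 0 -0.16 0 0 0" --pt "0 0 -0.21 0 0 0" --pt "0 0 -0.21 0 0 0" --pt "0 0 -0.21 0 0 0" --pt "0 0 -0.21 0 0 0"

```text
clock: 31.65
tool_pos: [0.4913, 0.3042, 0.2663]
eef_rot: [0.646, 0.764, -0.002, -0.0]
contact_force: [-0.6, 0.0, -0.2]
opening: 1.001
```

```bash
python3 - <<'E'
from h import *
rel()
acc={}
for k in range(3):
 for n in ['scene','top']:
  s=snap(n,n+'15')
  for l in ['drawer_pull','cabinet_top','pedal_hinge','tread_top','plate_mid']+(['oil_bottle_mid','objective_mid','slide_box_mid'] if k==0 else []):
    d=r.spot_point(s,l)
    if d and d[0]['p']>.45: acc.setdefault(l,[]).append(d[0]['xyz'])
for l in acc: print(l,len(acc[l]),np.round(np.mean(acc[l],0),4),np.round(np.std(acc[l],0),4))
# image shift of cabinet against first top picture
a=cv2.imread('pics/top0.png');b=cv2.imread('pics/top15.png')
ga=np.float32(cv2.cvtColor(a,cv2.COLOR_BGR2GRAY)[175:305,160:335]);gb=np.float32(cv2.cvtColor(b,cv2.COLOR_BGR2GRAY)[175:305,160:335])
print(cv2.phaseCorrelate(ga,gb))
E
```

```text
t 31.65 pos [0.4913 0.3042 0.2663] rot [ 0.646  0.764 -0.002 -0.   ] F [-0.6  0.  -0.2] M [ 0.   -0.11  0.02] op 1.001 q [-0.306  0.638 -0.567  1.664  0.401  0.961 -0.851]
rel base mm [264.4   1.6] F u,n [0.1 0.5]
drawer_pull 5 [ 0.5629 -0.1228  0.1592] [0.0017 0.0006 0.0015]
cabinet_top 6 [0.5374 0.0428 0.19  ] [0.0024 0.0022 0.0017]
pedal_hinge 6 [0.5013 0.2462 0.0533] [0.0012 0.0011 0.0018]
tread_top 5 [0.4922 0.2947 0.089 ] [0.0025 0.0016 0.0019]
plate_mid 6 [0.4945 0.2994 0.0839] [0.0018 0.0015 0.0013]
oil_bottle_mid 2 [0.6248 0.2656 0.0633] [0.1315 0.0308 0.0253]
objective_mid 2 [ 0.7336 -0.2071  0.029 ] [0.0003 0.001  0.0006]
slide_box_mid 2 [ 0.757  -0.0132  0.018 ] [0.     0.0008 0.0018]
((-0.03654424259958944, 0.5007234133083216), 0.9652595304952237)
```

View pics/top15.png

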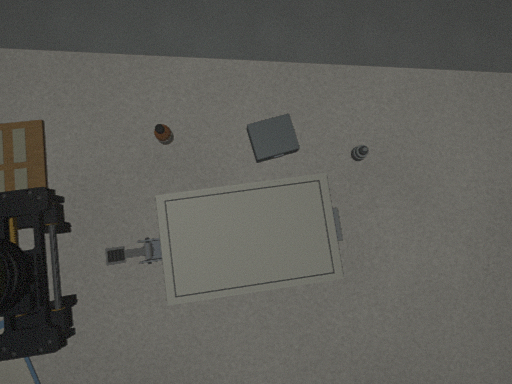

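View pics/scene15.png

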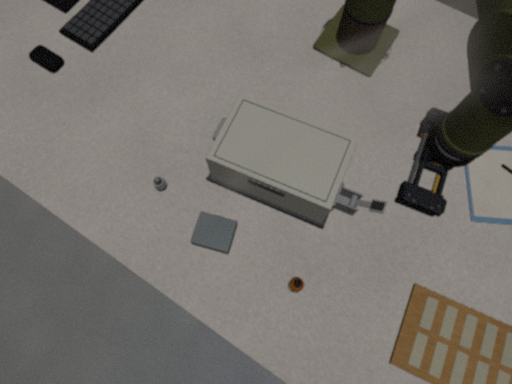

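The pedal is up (tread z 0.089 m, as at the start), the drawer is flush, and the cabinet is within about 1 mm of its first place. The bottle at (162,132) in the top view hasn't moved. Its averaged position is off only because one of the network's two readings was false. The arm is clear of everything, so I'm handing in.

```bash
python3 - <<'E'
from h import *
print(r.finish_job()); st()
E
```

```text
the job is handed in; nothing more can be done
None
the job is handed in; nothing more can be done
```

I did the job in the order asked and handed it in at about 32 s of robot time. No verdict was reported.

- **Locking:** I pressed the pedal down with shut fingers. The highest reading was about 14 N. It snapped over centre, and I leaned on it at 12–13 N for over a second.
- **Drawer:** I pushed it past its catch, which gave way at about 18 N. I then held 11–13 N at the stop for about 1.6 s, and the drawer did not move any further.
- **Unlocking:** I gripped the pedal's end plate at 25 N, raised it along its arc to about 20° above level, and let go. It sprang up the rest of the way by itself.

**Last checks:**
- **Pedal:** the tread is at z = 0.089 m, as at the start, so the lock is off.
- **Drawer:** the front looks flush, and the pull is within about 3 mm of where it should be when home. That is inside the networks' error.
- **Cabinet:** comparing the first and last top pictures shows a shift of about half a pixel, roughly 1 mm.
- **Things around it:** the objective and slide box are where they were.
- **Arm:** clear of everything, with the fingers open.

**Disagreements:**
- One of the two network readings for the oil bottle was false in the last check. Both pictures show the bottle in its old place.
- Forces were read only at the end of each move, so short peaks in between were not seen.

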